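Load the matching bush and index the drilling slide

TASK

First put the bush whose bore fits the post of the drilling slide over the post, fully down, and let go of it. Then grip the slide's upright knob and slide the carriage towards the drill guide until the ball clicks into the notch, without running past it, and finish while still gripping the knob and holding the carriage still in the notch. Leave the other two bushes, the jar and the screwdriver alone.

Things in the scene. Friction and masses are not known exactly. Their poses are not given: they have to be found in the camera images.
- bush_mid_center (a point): Centre (half-way up, on the bore axis, 18 mm above its underside) of the bush that fits the post: plain steel ring standing upright on the bench, 46 mm outside diameter, 26 mm bore right through, 36 mm high, about 0.13 kg. z is the bore axis, up.
- bush_narrow_center (a point): Centre (18 mm above its underside) of the bush with the too narrow bore: same outside (46 mm diameter, 36 mm high), bore 13 mm. Cannot go on the post. Leave it alone.
- bush_wide_center (a point): Centre (18 mm above its underside) of the bush with the too wide bore: same outside (46 mm diameter, 36 mm high), bore 36 mm, thin wall. Not the match. Leave it alone.
- seat (a point): Where the bush sits: centre of the foot of the post, on the carriage's flat top, 45 mm above the bench. The post is a steel pin 22 mm in diameter, 32 mm tall, tapering to 14 mm over its top 8 mm; the centre of a bush fully down is 18 mm above this point. Rides with the carriage. y points along the rail towards the drill guide (the way to slide), x across it away from the robot, z up.
- knob_grip (a point): Grip point on the carriage's upright black knob: on its axis, 24 mm above the carriage's top. The knob is a cylinder 24 mm in diameter and 42 mm tall, 90 mm behind the post (-y of the rail). Axes as seat. The carriage is an aluminium plate 70 mm wide and 130 mm long, its top 45 mm above the bench; knob and post stand 20 mm from its ends.
- knob: The same knob; origin at its foot on the carriage's top.
- carriage (a joint): How far the carriage has slid towards the drill guide, in m: 0 to 0.23 between the end stops, the notch between 0.11 and 0.18. It slides at about 1 N and stays where left. A sprung ball under the carriage's ear beside the post must climb a ridge 7 mm before the notch (about 8 to 12 N in all), then drops in and the resistance falls or turns to a pull; leaving the notch takes as much.
- guide: The drill guide: a grey block 84 mm high on a dark foot at the rail's far side, with a level steel tube (16 mm diameter, axis 63 mm above the bench) pointing across the rail to 31 mm from its centre line. Below the tube is the notch, a groove between two ridges 14 mm apart. Origin on the bench under the rail's centre line: the ball is mid-notch when seat is at y = 0 here. y along the rail (way to slide).
- jar_center (a point): Middle (42 mm up) of a closed amber glass jar with a steel cap, 68 mm in diameter, 85 mm high. Leave it alone.
- driver: A screwdriver with a wooden handle lying on the bench, origin about its middle. Leave it alone.
- bush_mid: The same bush that fits; origin at the centre of its underside.
There are look-alikes about, which are no part of the job. Leave any green look-alike of the guide alone. Leave any turquoise look-alike of the bush_mid alone.

How it is judged:
On the way, in this order (a step that is already met when the one before it is completed fails the run):
1. the matching bush is down on the post and let go, the carriage still well short of the notch (horizontal distance between bush_mid_center and seat below 0.005 m and z of bush_mid_center in the frame of seat between 0.014 and 0.0215 m and angle between bush_mid_center's own z axis and vertical below 0.1 rad and contact force between the fingers and bush_mid below 0.5 N and y of seat in the frame of guide below -0.03 m), for 0.2 s.
2. the knob is gripped and the ball is in the notch (horizontal distance between bush_mid_center and seat below 0.005 m and z of bush_mid_center in the frame of seat between 0.014 and 0.0215 m and angle between bush_mid_center's own z axis and vertical below 0.1 rad and contact force between the fingers and knob above 4 N and y of seat in the frame of guide between -0.003 and 0.003 m), for 0.3 s.
At the end, for the whole second after the job is handed in: The matching bush is on the post (within 5 mm of its axis, its centre 14 to 21.5 mm above the carriage's top, upright within 0.1 rad), the carriage rests within 3 mm of the middle of the notch, at less than 4 mm/s, and the fingers still grip the knob with more than 4 N (all of step 2 and velocity of joint carriage between -0.004 and 0.004 m/s); the arm keeps its last pose, push and grip.
It fails at once if the carriage runs past the notch (by more than 9 mm) (y of seat in the frame of guide above 0.009 m).
It fails at once if the narrow-bore bush is moved by more than 20 mm (distance of bush_narrow_center from where it was at the start of the episode above 0.02 m).
It fails at once if the wide-bore bush is moved by more than 20 mm (distance of bush_wide_center from where it was at the start of the episode above 0.02 m).
It fails at once if the jar is moved by more than 20 mm (distance of jar_center from where it was at the start of the episode above 0.02 m).
It fails at once if the screwdriver is moved by more than 20 mm (distance of driver from where it was at the start of the episode above 0.02 m).
It also fails if it takes over 58 s, if anything falls off the work surface, if the arm or the gripper's body presses on something with over 40 N, if the wrist force passes 120 N, or if a joint passes its speed limit or range.

ROBOT

A 6-joint arm with a two-finger parallel gripper is mounted at the origin on the work surface. World frame = base frame: x ahead of the robot, y to its left, z up, the work surface at z = 0. Lengths are in m, angles in rad, forces in N, time in s.
With the tool pointing down it reaches from about 0.4 to 0.825 m from the base axis. Payload 7 kg.
Tool frame: the origin (TCP) lies midway between the tips of the shut fingers; the grasp point (between the pads) lies 19 mm behind it; z points along the fingers, x is the direction in which the jaws open and shut, and the axes are right-handed (so a half turn about z gives the same grasp; the last joint's range is limited). The gripper opens to 88 mm and grips with 3 to 60 N. Pads are 19 mm wide; open, the fingers measure 130 mm over their backs; the gripper's body (78 mm by 193 mm) begins 47 mm behind the grasp point.
Start: joints at [1.412, 0.359, 0.012, 0, -1.224, -0.288], TCP at [0.292, 0.609, 0.227] pointing down, gripper open.
Joint ranges: [-3.07, 3.07], [-1.43, 2.12], [-1.02, 1.25], [-3.03, 1.67], [-3.05, -0], [-3.03, 3.03]. Speed limits (rad/s): [2.39, 2.39, 3.01, 3.14, 3.14, 3.14].

INTERFACE

Orientations are given as [roll, pitch, yaw] about the fixed x, y, z axes, in that order (R = Rz(yaw) Ry(pitch) Rx(roll)).
In Python, from station import arm, grab_frame, camera_params gives the robot as it stands.
- The arm moves only by the shell command python3 -m handwheel 'ROWS' [FORCE]. ROWS is JSON, a list that holds one entry, the list of rows, each a list of 5 numbers: the finger opening in m, from 0 to 0.0876, then the shift along the tool's x, y, z in m, then the turn about the tool's z in degrees. A call has 1 to 20 rows; each row is the pose to reach, as a shift and turn from the pose measured when the call began, along the tool's axes at that moment; what a row does not reach only later rows make up. A row lasts 1/12 s, in which the tool goes at most 41.7 mm and 7.16 degrees, less where a joint would pass 70% of its speed; a pose out of reach is approached as far as the arm can. A call with a gripper value outside its range is refused whole. The fingers move at their own pace and stop on an object; FORCE is the grip in N (left out, the last holds). Time passes only in rows, so rows that repeat a pose let the fingers close. It gives the time, the measured TCP pose, the force and the opening at its end, in the units of the state.
- arm.get_state(): the state, without advancing time (a new reading comes with each control period).
- grab_frame(name): name is "scene" or "side" or "wrist"; returns the picture (384x512x3 uint8, blue, green, red); there is no depth.
- camera_params(name): a dict with "intrinsics" (3x3 intrinsics, pixels), "R" (3x3) and "t" (3): a world point X has camera coordinates R X + t; the wrist camera has in their place "tool_from_camera" (4x4, takes a point from camera to tool coordinates, whose origin is the TCP and whose axes are the tool frame's). Camera axes: x right, y down, z forward; pixel columns grow to the right and rows downward; lengths in m; the calibration is good to about 2 mm. A picture is of the moment at which its call begins: read the wrist's pose just before it. camera_params takes no time and is no camera call.
- arm.job_done(): hands the job in, once; it reports no verdict.
The state is a dict: "t": time; "q": joint angles; "qd": joint speeds; "joint_efforts": joint torques, N m; "eef_pos": TCP position; "ee_rot": TCP orientation; "force": force on the tool from outside, world axes, zero at the start; "moment": the same for the moment, N m; "width": finger opening in m.
Only numpy, scipy, OpenCV 4.12 (cv2) and the standard library are available. Lean on these libraries where they do the work, as an engineer would, in place of code of your own. Each camera call takes 0.05 s, during which the arm holds its last target.

## Working session

There is one attempt and no reset: what is moved stays moved. The work goes in short steps, Python scripts to look and compute and a shell command to move; the robot and the scene stay as the last step left them, time stands still between calls to the robot, and variables do not carry over. Pictures are saved under pics/ and viewed, and the job is handed in when it is done.

```bash
ls; mkdir -p pics
python3 - <<'E'
from station import arm, grab_frame, camera_params
import cv2,numpy as np
np.set_printoptions(precision=4,suppress=True)
s=arm.get_state()
print(s)
for n in ("scene","side","wrist"):
    cv2.imwrite(f"pics/{n}0.png",grab_frame(n))
    print(n,camera_params(n))
E
```

```text
pics
{'t': 0.0, 'q': array([ 1.4121,  0.3594,  0.011 , -0.0003, -1.2241, -0.2881]), 'qd': array([ 0.0003,  0.0001, -0.0003,  0.0027,  0.0004, -0.0004]), 'joint_efforts': array([  0.0028, -58.2729,  29.3052,   6.9973,   0.0069,  -0.0002]), 'eef_pos': array([0.2915, 0.6083, 0.2256]), 'ee_rot': array([-3.1414, -0.0017, -2.0177]), 'force': array([ 0.7886,  0.5473, -0.6675]), 'moment': array([-0.0112,  0.0576,  0.0183]), 'width': 0.087405805486999}
scene {'intrinsics': array([[370.9151,   0.    , 251.5958],
       [  0.    , 370.9151, 191.7011],
       [  0.    ,   0.    ,   1.    ]]), 'R': array([[-0.397 ,  0.9177, -0.011 ],
       [ 0.5012,  0.2068, -0.8402],
       [-0.7689, -0.3391, -0.5421]]), 't': array([ 0.2271, -0.2148,  1.3624])}
side {'intrinsics': array([[394.5422,   0.    , 258.4558],
       [  0.    , 394.5422, 192.8074],
       [  0.    ,   0.    ,   1.    ]]), 'R': array([[ 0.6898, -0.7238,  0.0185],
       [-0.512 , -0.5057, -0.6944],
       [ 0.5119,  0.4695, -0.7194]]), 't': array([-0.3891,  0.3333,  0.9149])}
wrist {'intrinsics': array([[299.5206,   0.    , 250.7305],
       [  0.    , 299.5206, 196.6373],
       [  0.    ,   0.    ,   1.    ]]), 'tool_from_camera': array([[ 1.    ,  0.0007,  0.0001,  0.0008],
       [-0.0007,  0.9581,  0.2863, -0.0794],
       [ 0.0001, -0.2863,  0.9581, -0.1592],
       [ 0.    ,  0.    ,  0.    ,  1.    ]])}
```

View pics/scene0.png

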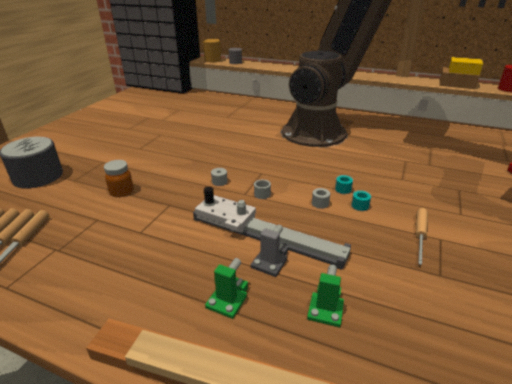

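View pics/side0.png

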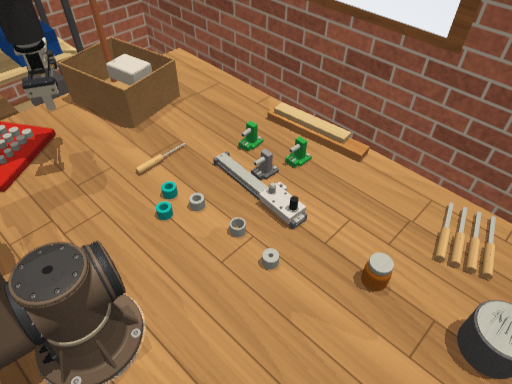

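View pics/wrist0.png

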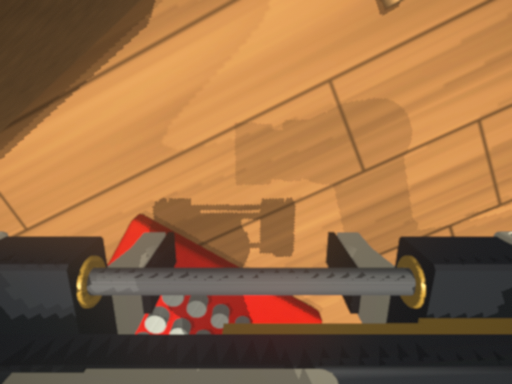

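```bash
cat > h.py <<'E'
import numpy as np, cv2
from station import arm, grab_frame, camera_params
from scipy.spatial.transform import Rotation as Ro
np.set_printoptions(precision=4,suppress=True)
def ray(cam,uv,st=None):
    p=camera_params(cam); K=p["intrinsics"]
    d=np.linalg.inv(K)@np.array([uv[0],uv[1],1.])
    if cam=="wrist":
        T=p["tool_from_camera"]; R=Ro.from_euler('xyz',st["ee_rot"]).as_matrix()
        return R@T[:3,3]+st["eef_pos"], R@T[:3,:3]@d
    R=p["R"];t=p["t"]; return -R.T@t, R.T@d
def onplane(cam,uv,z,st=None):
    o,d=ray(cam,uv,st); return o+d*(z-o[2])/d[2]
def two(uv1,uv2):
    o1,d1=ray("scene",uv1);o2,d2=ray("side",uv2)
    A=np.stack([d1,-d2],1);s=np.linalg.lstsq(A,o2-o1,rcond=None)[0]
    a,b=o1+s[0]*d1,o2+s[1]*d2
    return (a+b)/2,np.linalg.norm(a-b)
def proj(cam,X,st=None):
    p=camera_params(cam)
    if cam=="wrist":
        T=p["tool_from_camera"]; R=Ro.from_euler('xyz',st["ee_rot"]).as_matrix()
        x=T[:3,:3].T@(R.T@(np.array(X)-st["eef_pos"])-T[:3,3])
    else: x=p["R"]@np.array(X)+p["t"]
    u=p["intrinsics"]@x; return u[:2]/u[2]
def totool(v,st):  # world vec -> tool axes
    return Ro.from_euler('xyz',st["ee_rot"]).as_matrix().T@np.array(v)
E
python3 - <<'E'
import cv2
a=cv2.imread('pics/scene0.png')[150:290,180:390];b=cv2.imread('pics/side0.png')[130:280,140:330]
cv2.imwrite('pics/c1.png',cv2.resize(a,None,fx=3.8,fy=3.8,interpolation=cv2.INTER_CUBIC))
cv2.imwrite('pics/c2.png',cv2.resize(b,None,fx=4,fy=4,interpolation=cv2.INTER_CUBIC))
E
```

```text
(no output)
```

View pics/c1.png

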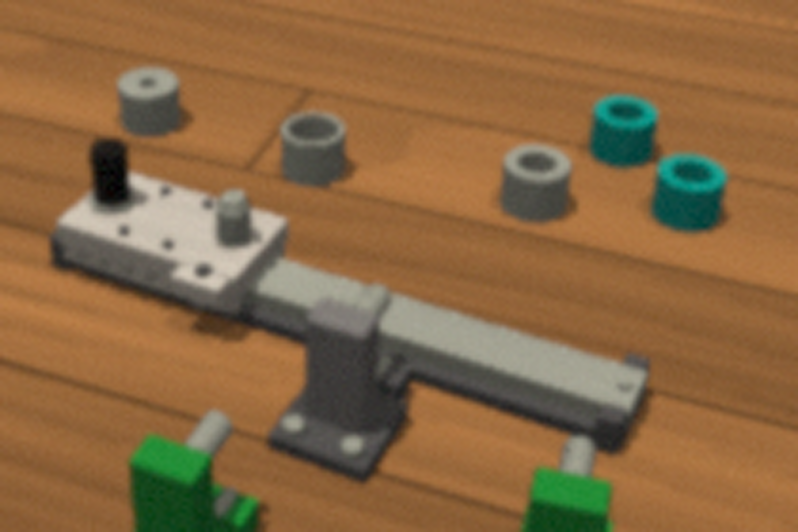

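View pics/c2.png

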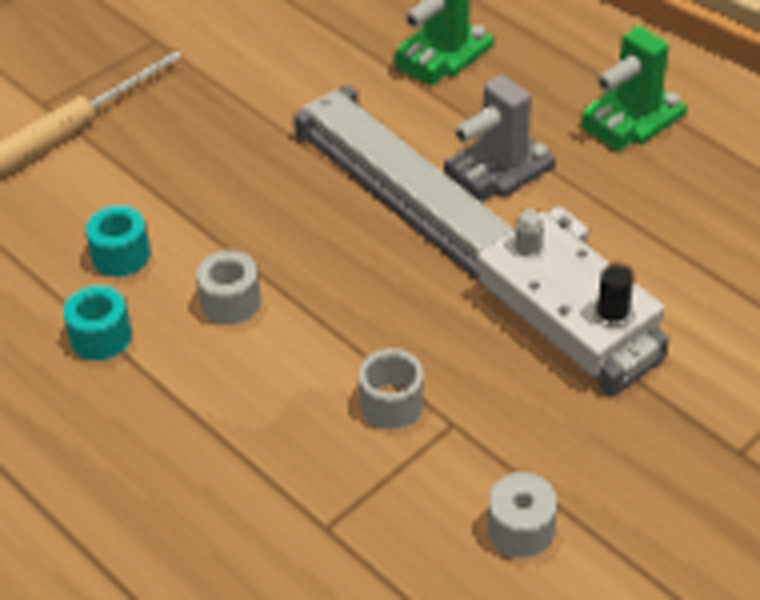

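Both crops show three grey bushes. The scene pixels are the narrow bore (219,173), the wide thin-walled bore (262,184) and the medium bore (321,193). There are also two turquoise look-alikes at (344,183) and (361,199). My choice is the medium grey one, at scene (321,193) and side (197,197).

Run:
```python
from h import *
c1=lambda x,y:((x+.5)/3.8-.5+180,(y+.5)/3.8-.5+150)
c2=lambda x,y:((x+.5)/4-.5+140,(y+.5)/4-.5+130)
for n,a,b,z in [("mid",(537,161),(229,269),.036),("wide",(314,129),(391,370),.036),("narrow",(149,82),(523,498),.036),("turqA",(625,112),(118,223),.036),("turqB",(690,173),(97,305),.036),
 ("knobtop",(110,146),(617,273),.087),("posttop",(234,197),(530,217),.077),("railend",(627,385),(325,103),None),("tubetip",(380,292),(463,130),.063)]:
    p,e=two(c1(*a),c2(*b)); print(n,p,e, *( [onplane("scene",c1(*a),z),onplane("side",c2(*b),z)] if z else []))
```

```text
mid [0.4397 0.1372 0.0391] 0.0018431122877244827 [0.434  0.1369 0.036 ] [0.4416 0.1386 0.036 ]
wide [ 0.4567 -0.0186  0.038 ] 0.0009514468618618304 [ 0.4533 -0.0195  0.036 ] [ 0.458  -0.0179  0.036 ]
narrow [ 0.4412 -0.1585  0.0378] 0.0014891909680061575 [ 0.4379 -0.1596  0.036 ] [ 0.4426 -0.1584  0.036 ]
turqA [0.3963 0.193  0.0717] 0.017998319505953427 [0.3463 0.1789 0.036 ] [0.4134 0.2363 0.036 ]
turqB [ 0.3649  0.223  -0.0001] 0.02246572237385157 [0.4094 0.2355 0.036 ] [0.3506 0.1792 0.036 ]
knobtop [ 0.6011 -0.0992  0.0887] 0.0017879932241587852 [ 0.5982 -0.0999  0.087 ] [ 0.6029 -0.099   0.087 ]
posttop [ 0.6083 -0.0105  0.0775] 0.001891824147578956 [ 0.6069 -0.0101  0.077 ] [ 0.6091 -0.011   0.077 ]
railend [0.6273 0.2373 0.0271] 0.002811228094535538
tubetip [0.6507 0.099  0.0682] 0.0020644750186625768 [0.6436 0.0977 0.063 ] [0.6552 0.1019 0.063 ]
```

```bash
cat >> h.py <<'E'
def plan(tgt,jaw_deg,st=None):
    """tool-axis shift and turn to bring TCP to tgt with jaw axis at world heading jaw_deg (mod 180)"""
    st=st or arm.get_state()
    R=Ro.from_euler('xyz',st["ee_rot"]).as_matrix()
    h=np.degrees(np.arctan2(R[1,0],R[0,0]))
    dt=(jaw_deg-h+90)%180-90
    print("shift",totool(np.array(tgt)-st["eef_pos"],st)*1000,"mm  turn",-dt,"deg; now",st["eef_pos"],"heading",h,"q6",st["q"][5],"t",st["t"])
E
python3 -c "
from h import *
plan([.437,.137,.14],85.4)"
```

```text
shift [ 362.1565 -334.9127   86.3343] mm  turn -21.00288078243591 deg; now [0.2915 0.6084 0.2259] heading -115.60288078243592 q6 -0.28808896872208445 t 0.15
```

```bash
python3 -m handwheel '[[[0.075,0.18,-0.167,0.03,-10],[0.075,0.18,-0.167,0.03,-10],[0.075,0.18,-0.167,0.03,-10],[0.075,0.18,-0.167,0.03,-10],[0.075,0.18,-0.167,0.03,-10],[0.075,0.18,-0.167,0.03,-10],[0.075,0.362,-0.335,0.086,-21],[0.075,0.362,-0.335,0.086,-21],[0.075,0.362,-0.335,0.086,-21],[0.075,0.362,-0.335,0.086,-21],[0.075,0.362,-0.335,0.086,-21],[0.075,0.362,-0.335,0.086,-21],[0.075,0.362,-0.335,0.086,-21],[0.075,0.362,-0.335,0.086,-21],[0.075,0.362,-0.335,0.086,-21],[0.075,0.362,-0.335,0.086,-21]]]'
python3 - <<'E'
from h import *
st=arm.get_state(); im=grab_frame("wrist"); cv2.imwrite("pics/w1.png",im)
print(st["eef_pos"],st["ee_rot"],st["t"], proj("wrist",[.437,.137,.036],st))
E
```

```text
t: 1.48
eef_pos: [0.4374, 0.1378, 0.1406]
ee_rot: [-3.141, -0.001, -1.651]
force: [-0.1, 0.1, -0.5]
width: 0.0747
[0.4374 0.1378 0.1406] [-3.1414 -0.0008 -1.6507] 1.4833 [250.0266 197.1194]
```

View pics/w1.png

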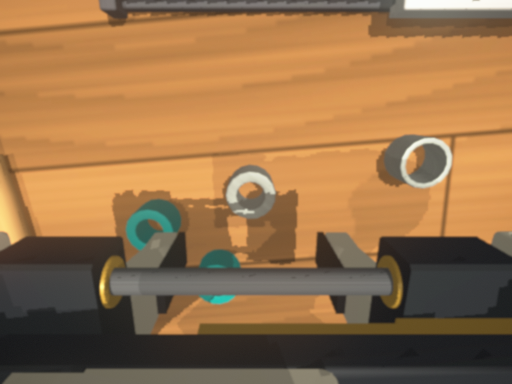

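The medium bush sits at about (251,193), just above the jaws' mid column, with turquoise ones at (155,225) and (220,275) and the wide one at (424,162). Next I'll fit the top rim.

Run:
```python
from h import *
im=cv2.imread("pics/w1.png"); st=arm.get_state()
hsv=cv2.cvtColor(im,cv2.COLOR_BGR2HSV)
m=((hsv[...,1]<60)&(hsv[...,2]>60)).astype(np.uint8)
m[:, :215]=0;m[:,290:]=0;m[:150]=0;m[225:]=0
c=max(cv2.findContours(m,cv2.RETR_EXTERNAL,cv2.CHAIN_APPROX_NONE)[0],key=cv2.contourArea)
print("outer",cv2.boundingRect(c))
for thr in (120,140,160,180):
    b=((hsv[...,2]>thr)&(m>0)).astype(np.uint8)
    cs,h=cv2.findContours(b,cv2.RETR_CCOMP,cv2.CHAIN_APPROX_NONE)
    for c in cs:
        if len(c)>40:
            e=cv2.fitEllipse(c); print(thr,e,onplane("wrist",e[0],.036,st))
crop=cv2.resize(im[140:240,200:300],None,fx=6,fy=6,interpolation=cv2.INTER_CUBIC); cv2.imwrite("pics/w1c.png",crop)
```

```text
outer (226, 166, 50, 52)
120 ((250.5227813720703, 192.57916259765625), (47.3209228515625, 50.32233810424805), 14.129562377929688) [0.4412 0.1365 0.036 ]
120 ((251.37599182128906, 195.22434997558594), (27.33940315246582, 29.734302520751953), 154.5314483642578) [0.4386 0.1359 0.036 ]
140 ((244.03379821777344, 211.14891052246094), (5.232592582702637, 19.815616607666016), 92.37067413330078) [0.4237 0.144  0.036 ]
140 ((249.3274688720703, 189.0010223388672), (33.679443359375, 45.36894989013672), 79.19232177734375) [0.4446 0.1373 0.036 ]
160 ((244.33294677734375, 211.23834228515625), (3.950148105621338, 18.480213165283203), 91.8338851928711) [0.4236 0.1437 0.036 ]
160 ((249.39028930664062, 189.1491241455078), (32.856773376464844, 44.69841384887695), 78.9300765991211) [0.4445 0.1373 0.036 ]
180 ((249.69801330566406, 189.71397399902344), (33.12407302856445, 43.48612976074219), 81.3184585571289) [0.4439 0.137  0.036 ]
```

View pics/w1c.png

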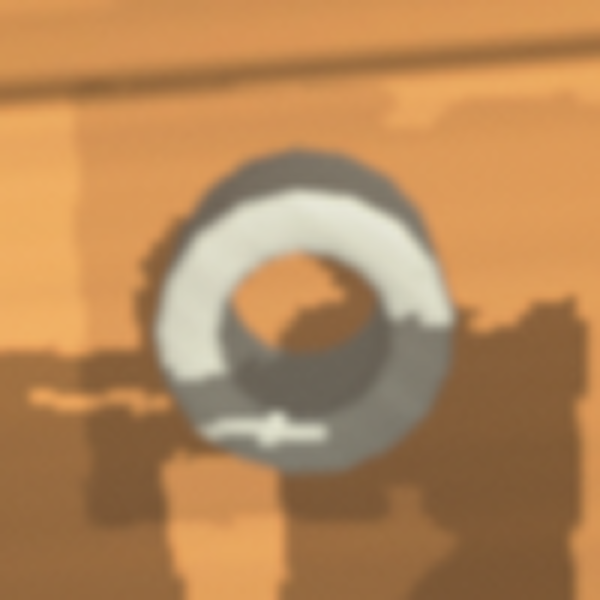

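```bash
python3 -m handwheel '[[[0.066,0.001,-0.001,0.04,0],[0.066,0.001,-0.001,0.08,0],[0.066,0.001,-0.001,0.11,0],[0.066,0.001,-0.001,0.125,0],[0.066,0.001,-0.001,0.134,0],[0.066,0.001,-0.001,0.134,0],[0.066,0.001,-0.001,0.134,0],[0.066,0.001,-0.001,0.134,0],[0.03,0.001,-0.001,0.134,0],[0.03,0.001,-0.001,0.134,0],[0.03,0.001,-0.001,0.134,0],[0.03,0.001,-0.001,0.134,0],[0.03,0.001,-0.001,0.134,0],[0.03,0.001,-0.001,0.134,0],[0.03,0.001,-0.001,0.134,0],[0.03,0.001,-0.001,0.134,0]]]' 25
```

```text
t: 2.87
eef_pos: [0.4386, 0.1373, 0.0073]
ee_rot: [-3.14, 0.0, -1.65]
force: [-1.5, 0.8, 7.6]
width: 0.0462
```

```bash
python3 -m handwheel '[[[0.03,0,0,-0.02,0],[0.03,0,0,-0.05,0],[0.03,0,0,-0.09,0],[0.03,0,0,-0.13,0],[0.03,0,0,-0.15,0],[0.03,0,0,-0.15,0],[0.03,0,0,-0.15,0]]]' && python3 -c "
from h import *
plan([.545,-.04,.16],85.4)"
```

```text
t: 3.45
eef_pos: [0.4388, 0.1376, 0.1585]
ee_rot: [-3.138, 0.003, -1.65]
force: [-0.6, 0.8, -1.9]
width: 0.0458
shift [ 168.6497 -119.9722   -1.5196] mm  turn 0.054734221654939574 deg; now [0.4388 0.1376 0.1585] heading -94.54526577834503 q6 0.7564954284696622 t 3.45
```

```bash
python3 -m handwheel '[[[0.03,0.03,-0.02,0,0],[0.03,0.06,-0.04,0,0],[0.03,0.09,-0.06,0,0],[0.03,0.12,-0.085,0,0],[0.03,0.15,-0.105,0,0],[0.03,0.168,-0.12,0,0],[0.03,0.168,-0.12,0,0],[0.03,0.168,-0.12,0,0],[0.03,0.168,-0.12,0,0]]]'
python3 - <<'E'
from h import *
st=arm.get_state(); im=grab_frame("wrist"); cv2.imwrite("pics/w2.png",im)
np.save("st2.npy",np.r_[st["eef_pos"],st["ee_rot"]])
print(st["eef_pos"],st["ee_rot"],st["t"])
E
```

```text
t: 4.2
eef_pos: [0.5439, -0.0395, 0.1568]
ee_rot: [3.142, 0.002, -1.651]
force: [0.4, -0.5, -1.4]
width: 0.0462
[ 0.5439 -0.0395  0.1568] [ 3.1415  0.0019 -1.6511] 4.2
```

View pics/w2.png

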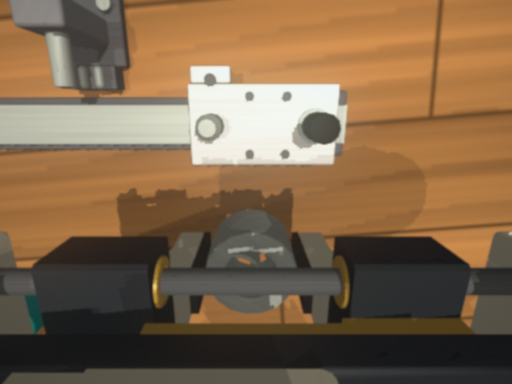

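The post is at about (209,126), the knob at (322,127), the plate spans columns 188–340 and rows 84–164, and the bush is held at (251,260). I'll enlarge it to get finer values.

Run:
```python
from h import *
im=cv2.imread("pics/w2.png")
cv2.imwrite("pics/w2c.png",cv2.resize(im[60:180,180:355],None,fx=4.5,fy=4.5,interpolation=cv2.INTER_CUBIC))
v=np.load("st2.npy"); st=dict(eef_pos=v[:3],ee_rot=v[3:])
hsv=cv2.cvtColor(im,cv2.COLOR_BGR2HSV)
m=((hsv[...,1]<50)&(hsv[...,2]>190)).astype(np.uint8); m[:75]=0;m[175:]=0; m[:,:190]=0
c=max(cv2.findContours(m,cv2.RETR_EXTERNAL,cv2.CHAIN_APPROX_NONE)[0],key=cv2.contourArea)
r=cv2.minAreaRect(c);print(r)
# top & bottom plate edges -> rail heading
for nm,rows in (("top",range(78,100)),("bot",range(150,172))):
    pts=[]
    for u in range(238,330,4):
        col=m[:,u]; ys=np.where(col)[0]
        pts.append((u, ys.min()-.5 if nm=="top" else ys.max()+.5))
    P=np.array([onplane("wrist",p,.045,st) for p in pts]); k=np.polyfit(P[:,1],P[:,0],1); print(nm,"heading",90-np.degrees(np.arctan(k[0])),"x at y=-.01,-.1",np.polyval(k,[-.01,-.1]))
```

```text
((268.0, 124.0), (80.0, 156.0), 90.0)
top heading 85.43238759293894 x at y=-.01,-.1 [0.6447 0.6375]
bot heading 85.45564101427125 x at y=-.01,-.1 [0.5759 0.5687]
```

View pics/w2c.png

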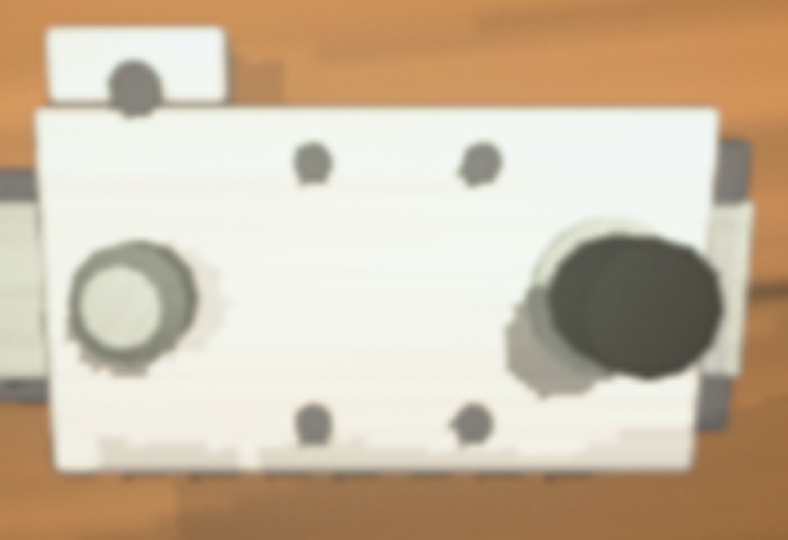

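Run:
```python
from h import *
v=np.load("st2.npy"); st=dict(eef_pos=v[:3],ee_rot=v[3:])
c=lambda x,y:((x+.5)/4.5-.5+180,(y+.5)/4.5-.5+60)
print("post",onplane("wrist",c(120,306.5),.077,st))
print("knob",onplane("wrist",c(649,307),.087,st), "r",onplane("wrist",c(722,307),.087,st))
C=[onplane("wrist",c(*p),.045,st) for p in ((36,108),(54,470),(693,470),(718,108))]
f=(C[0]+C[1])/2;b=(C[2]+C[3])/2;u=(f-b)/np.linalg.norm(f-b);print("plate",np.linalg.norm(f-b),f-.02*u,b+.02*u)
# held bush top rim
print("bush top expected px", proj("wrist",[v[0],v[1],v[2]+.029],st))
im=cv2.imread("pics/w2.png");cv2.imwrite("pics/w2b.png",cv2.resize(im[195:325,170:335],None,fx=4.5,fy=4.5,interpolation=cv2.INTER_CUBIC))
```

```text
post [ 0.6099 -0.0113  0.077 ]
knob [ 0.6034 -0.1003  0.087 ] r [ 0.6024 -0.1124  0.087 ]
plate 0.12920235160557658 [ 0.6098 -0.0121  0.045 ] [ 0.6027 -0.101   0.045 ]
bush top expected px [247.79   274.7142]
```

View pics/w2b.png

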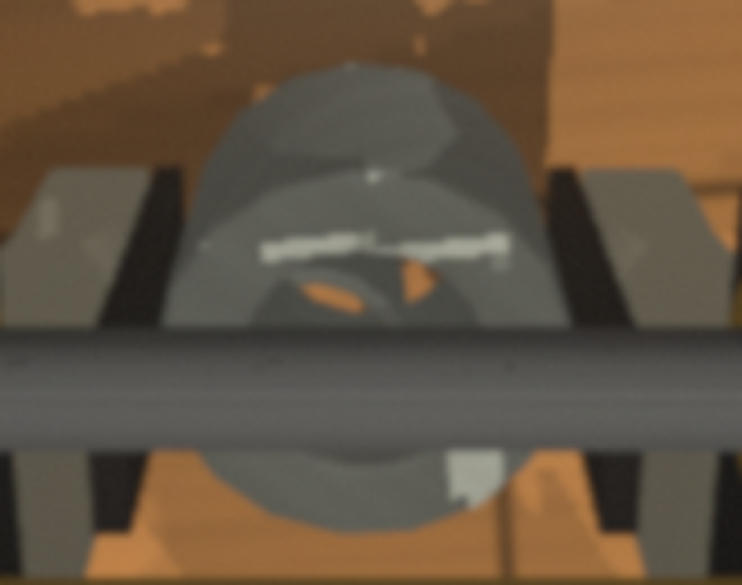

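```bash
python3 -c "
from h import *
plan([.6092,-.0100,.100],85.44)"
```

```text
shift [-34.0172 -62.6275  57.4501] mm  turn 0.015915806408997923 deg; now [ 0.544  -0.0391  0.1573] heading -94.54408419359103 q6 1.2061874471213507 t 4.25
```

```bash
python3 -m handwheel '[[[0.03,-0.02,-0.03,0,0],[0.03,-0.034,-0.0625,0,0],[0.03,-0.034,-0.0625,0,0],[0.03,-0.034,-0.0625,0.02,0],[0.03,-0.034,-0.0625,0.04,0],[0.03,-0.034,-0.0625,0.057,0],[0.03,-0.034,-0.0625,0.057,0],[0.03,-0.034,-0.0625,0.057,0],[0.03,-0.034,-0.0625,0.057,0]]]'
python3 - <<'E'
from h import *
plan([.6092,-.0100,.06],85.44)
im=grab_frame("wrist"); cv2.imwrite("pics/w3.png",im[150:340,120:380].repeat(3,0).repeat(3,1))
a=grab_frame("scene")[150:250,180:300]
b=grab_frame("side")[130:240,220:340]
cv2.imwrite("pics/s3.png",np.hstack([cv2.resize(a,(400,360),interpolation=2),cv2.resize(b,(393,360),interpolation=2)]))
E
```

```text
t: 5.0
eef_pos: [0.6095, -0.0093, 0.1015]
ee_rot: [-3.14, 0.002, -1.649]
force: [0.9, -0.2, -1.0]
width: 0.0462
shift [ 0.8105  0.3502 41.5388] mm  turn 0.09312380175623503 deg; now [ 0.6095 -0.0093  0.1015] heading -94.46687619824375 q6 1.1898459377867894 t 5.0
```

View pics/w3.png

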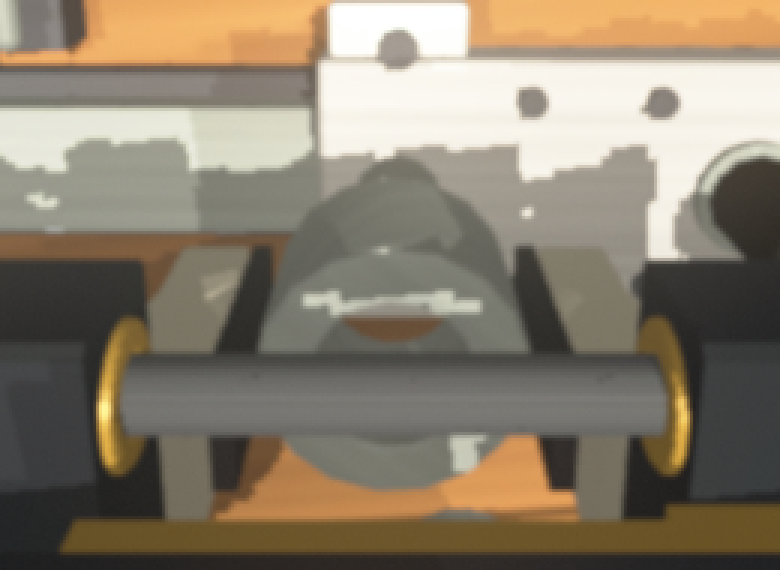

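View pics/s3.png

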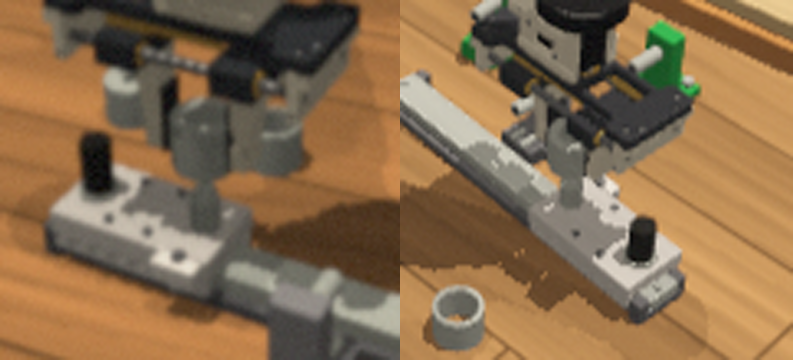

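```bash
python3 -m handwheel '[[[0.03,0.0006,0.0003,0.01,0],[0.03,0.0006,0.0003,0.015,0],[0.03,0.0006,0.0003,0.02,0],[0.03,0.0006,0.0003,0.025,0],[0.03,0.0006,0.0003,0.029,0],[0.03,0.0006,0.0003,0.029,0],[0.03,0.0006,0.0003,0.029,0]]]'
python3 - <<'E'
from h import *
plan([.6092,-.0100,.052],85.44)
E
```

```text
t: 5.73
eef_pos: [0.6094, -0.0102, 0.0724]
ee_rot: [-3.139, 0.002, -1.65]
force: [0.1, 0.5, -1.2]
width: 0.0462
shift [-0.1844  0.2236 20.4216] mm  turn 0.04345576378489113 deg; now [ 0.6094 -0.0102  0.0724] heading -94.51654423621511 q6 1.1908005431032496 t 5.7333
```

```bash
python3 -m handwheel '[[[0.03,0,0,0.005,0],[0.03,0,0,0.01,0],[0.03,0,0,0.014,0],[0.03,0,0,0.017,0],[0.03,0,0,0.0185,0],[0.03,0,0,0.0195,0],[0.03,0,0,0.0195,0],[0.03,0,0,0.0195,0]]]'
python3 - <<'E'
from h import *
plan([.6092,-.0100,.052],85.44)
a=grab_frame("scene")[150:250,180:300]
b=grab_frame("side")[130:240,220:340]
cv2.imwrite("pics/s4.png",np.hstack([cv2.resize(a,(400,360),interpolation=2),cv2.resize(b,(393,360),interpolation=2)]))
E
```

```text
t: 6.4
eef_pos: [0.6095, -0.0102, 0.053]
ee_rot: [-3.139, 0.002, -1.65]
force: [0.4, 0.1, -0.5]
width: 0.0461
shift [-0.157   0.3102  0.9912] mm  turn 0.04723967107617 deg; now [ 0.6095 -0.0102  0.053 ] heading -94.51276032892385 q6 1.1908540237175693 t 6.4
```

View pics/s4.png

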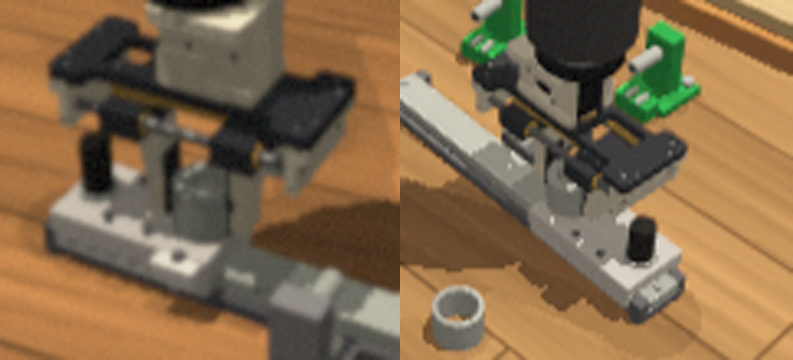

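The bush is over the post and within about 1 mm of the plate. I'll lower it the last bit and release.

```bash
python3 -m handwheel '[[[0.03,0,0,0.001,0],[0.03,0,0,0.0015,0],[0.03,0,0,0.0015,0],[0.062,0,0,0.001,0],[0.062,0,0,0.001,0],[0.062,0,0,0.001,0],[0.062,0,0,0.001,0],[0.062,0,0,0.001,0],[0.062,0,0,0.001,0],[0.062,0,0,0.001,0]]]'
python3 -m handwheel '[[[0.062,0,0,-0.015,0],[0.062,0,0,-0.04,0],[0.062,0,0,-0.07,0],[0.062,0,0,-0.1,0],[0.062,0.045,0.055,-0.105,0],[0.062,0.045,0.055,-0.105,0],[0.062,0.045,0.055,-0.105,0],[0.062,0.045,0.055,-0.105,0],[0.062,0.045,0.055,-0.105,0]]]'
python3 - <<'E'
from h import *
st=arm.get_state(); im=grab_frame("wrist"); cv2.imwrite("pics/w5.png",im)
np.save("st5.npy",np.r_[st["eef_pos"],st["ee_rot"]]);print(st["eef_pos"],st["ee_rot"],st["t"])
E
```

```text
t: 7.33
eef_pos: [0.6095, -0.0102, 0.0521]
ee_rot: [-3.139, 0.003, -1.65]
force: [-0.3, -0.7, -0.5]
width: 0.0619
t: 8.08
eef_pos: [0.5513, -0.051, 0.1572]
ee_rot: [-3.138, 0.003, -1.65]
force: [0.1, -0.7, 0.4]
width: 0.0625
[ 0.5513 -0.051   0.1572] [-3.1381  0.0027 -1.6498] 8.0833
```

View pics/w5.png

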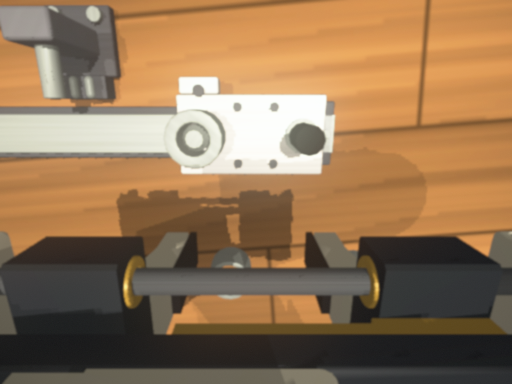

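The bush is down on the post at (194,138), with the knob at (305,138). The guide tube at (50,70) and the notch ridges at (60–105,85) are also visible. To measure the notch I'll look from nearer the guide.

```bash
python3 -c "
from h import *
plan([.571,.07,.158],85.44)"
```

```text
shift [-121.902    -9.9632   -0.7472] mm  turn 0.05160894038812103 deg; now [ 0.5515 -0.0507  0.1569] heading -94.50839105961187 q6 1.2321210075438185 t 8.1333
```

```bash
python3 -m handwheel '[[[0.062,-0.03,-0.005,0,0],[0.062,-0.065,-0.01,0,0],[0.062,-0.1,-0.01,0,0],[0.062,-0.122,-0.01,0,0],[0.062,-0.122,-0.01,0,0],[0.062,-0.122,-0.01,0,0],[0.062,-0.122,-0.01,0,0]]]'
python3 - <<'E'
from h import *
st=arm.get_state(); im=grab_frame("wrist"); cv2.imwrite("pics/w6.png",im)
cv2.imwrite("pics/w6c.png",cv2.resize(im[40:190,130:390],None,fx=3,fy=3,interpolation=2))
np.save("st6.npy",np.r_[st["eef_pos"],st["ee_rot"]]);print(st["eef_pos"],st["ee_rot"],st["t"])
E
```

```text
t: 8.72
eef_pos: [0.5711, 0.0704, 0.1566]
ee_rot: [-3.14, 0.002, -1.649]
force: [-0.2, -0.2, -0.3]
width: 0.0623
[0.5711 0.0704 0.1566] [-3.1395  0.0019 -1.6486] 8.7167
```

View pics/w6c.png

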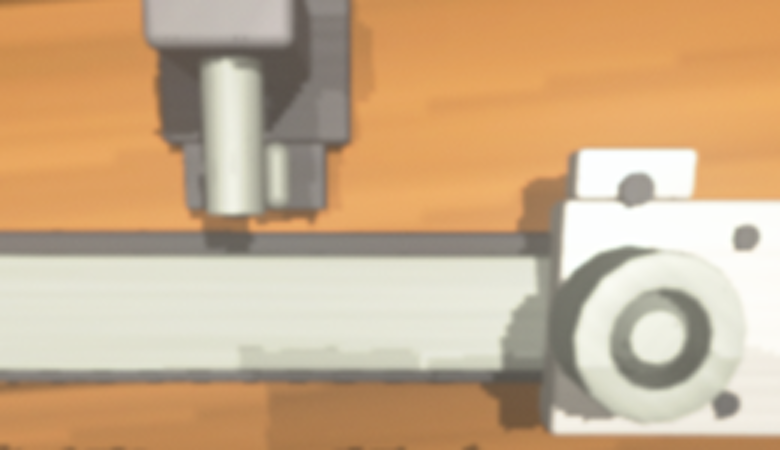

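View pics/w6.png

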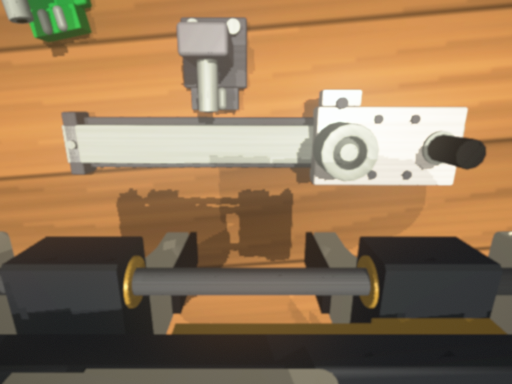

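Run:
```python
from h import *
v=np.load("st6.npy"); st=dict(eef_pos=v[:3],ee_rot=v[3:])
c=lambda x,y:((x+.5)/3-.5+130,(y+.5)/3-.5+40)
h=np.radians(85.44);u=np.array([np.cos(h),np.sin(h),0])
G=onplane("wrist",c(235,208),.063,st);G2=onplane("wrist",c(231,75),.063,st)
P=onplane("wrist",c(658,337),.077,st)
L=onplane("wrist",c(551,435),.045,st);L2=onplane("wrist",c(562,200),.045,st)
pl=((L+L2)/2)-.02*u
print("tube",G,G2,"post",P,"seat by plate end",pl)
for g in(G,G2):
  for p in (P,pl): print("dist",(g-p)@u*1000)
print("from c1/2 two-view:", (np.array([.6507,.099,0])-np.array([.6083,-.0105,0]))@u)
r=onplane("wrist",c(659,336),.081,st);print("bushtop centre",r)
# ridges
for x in (278,205,191,185,325): print(x,(onplane("wrist",c(x,180),.045,st)-G)@u*1000)
```

```text
tube [0.6512 0.0977 0.063 ] [0.6842 0.0948 0.063 ] post [ 0.6098 -0.0123  0.077 ] seat by plate end [ 0.6098 -0.0119  0.045 ]
dist 112.99522755989322
dist 112.54694705304414
dist 112.77289423605892
dist 112.32461372920982
from c1/2 two-view: 0.112524319561368
bushtop centre [ 0.6107 -0.0113  0.081 ]
278 -10.14127067918455
205 10.811909603523457
191 14.83092109986613
185 16.553413066632874
325 -23.62892746957213
```

```bash
python3 -c "
from h import *
plan([.6027,-.1005,.050],85.44)"
```

```text
shift [167.6049 -44.722  106.4518] mm  turn 0.05526894490515133 deg; now [0.571  0.0699 0.1567] heading -94.50473105509482 q6 1.031267872087013 t 8.7667
```

```bash
python3 -m handwheel '[[[0.055,0.04,-0.01,0,0],[0.055,0.08,-0.02,0,0],[0.055,0.12,-0.035,0,0],[0.055,0.15,-0.045,0,0],[0.055,0.1675,-0.045,0,0],[0.055,0.1675,-0.045,0,0],[0.055,0.1675,-0.045,0.02,0],[0.055,0.1675,-0.045,0.045,0],[0.055,0.1675,-0.045,0.07,0],[0.055,0.1675,-0.045,0.09,0],[0.055,0.1675,-0.045,0.102,0],[0.055,0.1675,-0.045,0.106,0],[0.055,0.1675,-0.045,0.106,0],[0.055,0.1675,-0.045,0.106,0]]]'
python3 - <<'E'
from h import *
plan([.6027,-.1005,.050],85.44)
im=grab_frame("wrist"); cv2.imwrite("pics/w7.png",im)
b=grab_frame("side")[130:240,220:340]; cv2.imwrite("pics/s7.png",cv2.resize(b,None,fx=4,fy=4,interpolation=2))
E
```

```text
t: 9.93
eef_pos: [0.6034, -0.1007, 0.0511]
ee_rot: [-3.139, 0.002, -1.65]
force: [0.4, 0.0, -0.0]
width: 0.0551
shift [-0.1356  0.7146  1.1115] mm  turn 0.04585818053215007 deg; now [ 0.6034 -0.1007  0.0511] heading -94.51414181946785 q6 1.3403617201860238 t 9.9333
```

View pics/w7.png

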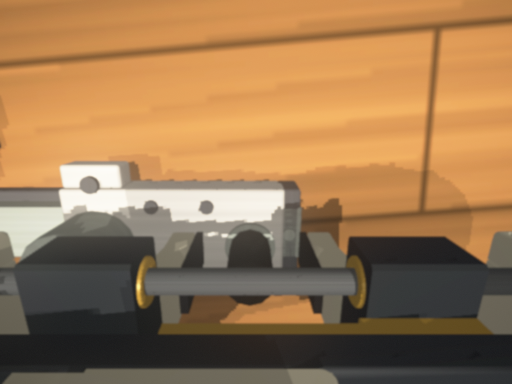

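View pics/s7.png

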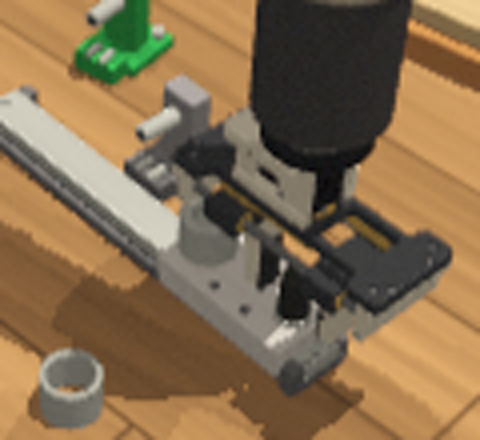

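```bash
python3 -m handwheel '[[[0.01,0,0,0.0005,0],[0.01,0,0,0.0005,0],[0.01,0,0,0.0005,0],[0.01,0,0,0.0005,0],[0.01,0,0,0.0005,0],[0.01,0,0,0.0005,0],[0.01,0,0,0.0005,0],[0.01,0,0,0.0005,0],[0.01,0,0,0.0005,0],[0.01,0,0,0.0005,0]]]' 35
python3 - <<'E'
from h import *
u=np.array([np.cos(np.radians(85.44)),np.sin(np.radians(85.44)),0])
p=arm.get_state()["eef_pos"]; print(p, "seat",p+.09*u,"notch target",p+.1127*u)
a=grab_frame("scene")[150:270,180:330]
b=grab_frame("side")[130:240,200:340]; cv2.imwrite("pics/s8.png",np.hstack([cv2.resize(a,(420,336),interpolation=2),cv2.resize(b,(380,336),interpolation=2)]))
E
```

```text
t: 10.87
eef_pos: [0.6039, -0.1005, 0.0513]
ee_rot: [-3.137, 0.002, -1.649]
force: [-0.7, 0.4, 1.8]
width: 0.0233
[ 0.6039 -0.1005  0.0513] seat [ 0.611  -0.0108  0.0513] notch target [0.6128 0.0119 0.0513]
```

View pics/s8.png

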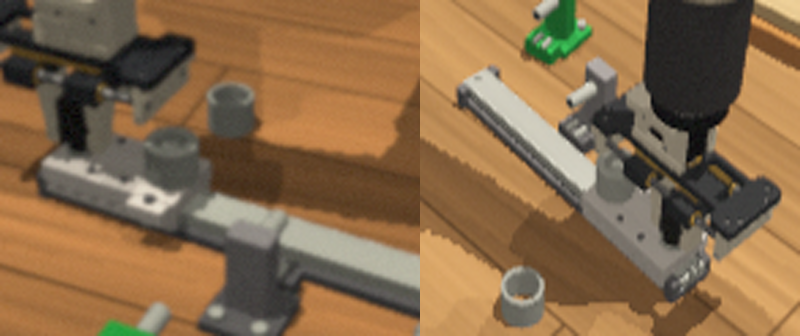

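The knob is gripped at 23.3 mm. I'll slide to well short of the notch first.

```bash
python3 -m handwheel '[[[0.01,-0.008,0,0,0],[0.01,-0.018,0,0,0],[0.01,-0.028,0,0,0],[0.01,-0.038,0,0,0],[0.01,-0.048,0,0,0],[0.01,-0.058,0,0,0],[0.01,-0.068,0,0,0],[0.01,-0.078,0,0,0],[0.01,-0.085,0,0,0],[0.01,-0.09,0,0,0],[0.01,-0.092,0,0,0],[0.01,-0.092,0,0,0],[0.01,-0.092,0,0,0]]]'
python3 - <<'E'
from h import *
u=np.array([np.cos(np.radians(85.44)),np.sin(np.radians(85.44)),0])
st=arm.get_state(); p=st["eef_pos"]; print(p,(p-np.array([.6039,-.1005,.0513]))@u, st["force"]@u,st["width"])
a=grab_frame("scene")[150:270,180:330]
im=grab_frame("wrist"); cv2.imwrite("pics/w9.png",im); np.save("st9.npy",np.r_[st["eef_pos"],st["ee_rot"]])
b=grab_frame("side")[130:240,200:340]; cv2.imwrite("pics/s9.png",np.hstack([cv2.resize(a,(420,336),interpolation=2),cv2.resize(b,(380,336),interpolation=2)]))
E
```

```text
t: 12.05
eef_pos: [0.6112, -0.0085, 0.0514]
ee_rot: [-3.137, 0.003, -1.649]
force: [1.9, 1.2, -4.0]
width: 0.0235
[ 0.6112 -0.0085  0.0514] 0.09226501455220416 1.320120683605432 0.023469783700506036
```

View pics/s9.png

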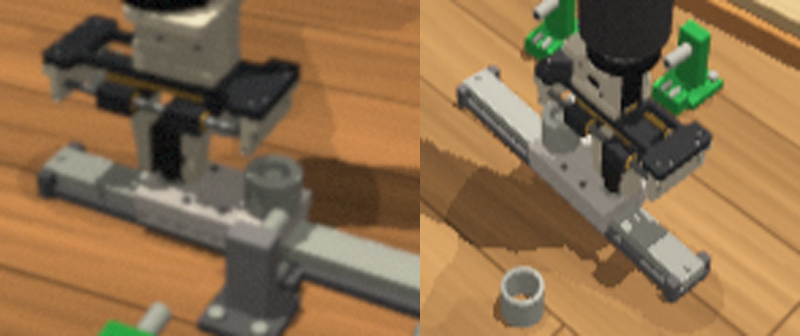

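View pics/w9.png

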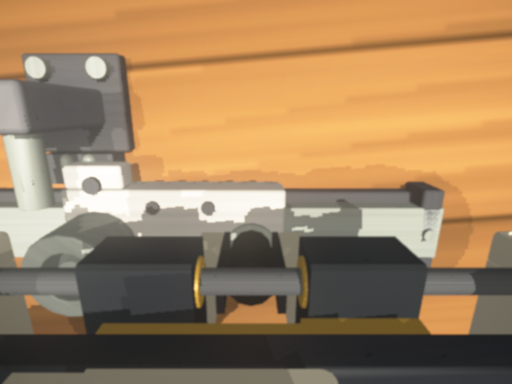

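Run:
```python
from h import *
u=np.array([np.cos(np.radians(85.44)),np.sin(np.radians(85.44)),0])
v=np.load("st9.npy"); st=dict(eef_pos=v[:3],ee_rot=v[3:])
G=onplane("wrist",(37,205),.063,st)
for z in (.036,.040,.045): print(z,(G-onplane("wrist",(91,185.5),z,st))@u*1000)
print(G)
v=np.load("st6.npy"); st=dict(eef_pos=v[:3],ee_rot=v[3:])
for z in (.036,.040,.045): print(z,onplane("wrist",(342,102.4),z,st)@u*1000, np.array([.6098,-.012,0])@u*1000)
```

```text
0.036 14.752362669526224
0.04 16.962072743104784
0.045 19.724210335077974
[0.6498 0.0985 0.063 ]
0.036 33.26056787555513 36.5189272598407
0.04 34.416284267902334 36.5189272598407
0.045 35.86092975833637 36.5189272598407
```

```bash
python3 -m handwheel '[[[0.01,-0.002,0,0,0],[0.01,-0.004,0,0,0],[0.01,-0.006,0,0,0],[0.01,-0.007,0,0,0],[0.01,-0.007,0,0,0]]]'
```

```text
t: 12.62
eef_pos: [0.6117, -0.0018, 0.0514]
ee_rot: [-3.137, 0.002, -1.65]
force: [3.5, -0.3, -4.0]
width: 0.0236
```

```bash
python3 -m handwheel '[[[0.01,-0.001,0,0,0],[0.01,-0.002,0,0,0],[0.01,-0.002,0,0,0]]]'; python3 -m handwheel '[[[0.01,-0.001,0,0,0],[0.01,-0.002,0,0,0],[0.01,-0.002,0,0,0]]]'
```

```text
t: 12.87
eef_pos: [0.6117, -0.0009, 0.0514]
ee_rot: [-3.138, 0.001, -1.65]
force: [4.1, -7.9, -4.0]
width: 0.0235
t: 13.12
eef_pos: [0.6117, -0.0008, 0.0514]
ee_rot: [-3.138, -0.001, -1.65]
force: [4.9, -10.6, -5.4]
width: 0.0234
```

```bash
python3 -m handwheel '[[[0.01,-0.001,0,0,0],[0.01,-0.002,0,0,0],[0.01,-0.002,0,0,0]]]'
```

```text
t: 13.37
eef_pos: [0.6117, -0.0008, 0.0514]
ee_rot: [-3.139, -0.003, -1.65]
force: [4.4, -13.7, -5.1]
width: 0.0232
```

Run:
```python
from h import *
a=grab_frame("scene")[170:280,200:330]
b=grab_frame("side")[130:220,220:330]; cv2.imwrite("pics/s10.png",np.vstack([cv2.resize(a,(700,592))[ :, :]])); cv2.imwrite("pics/s10b.png",cv2.resize(b,None,fx=7,fy=6.5,interpolation=2))
print(arm.get_state()["force"],arm.get_state()["eef_pos"])
```

```text
[  4.5233 -12.3071  -4.7955] [ 0.6117 -0.0007  0.0514]
```

View pics/s10.png

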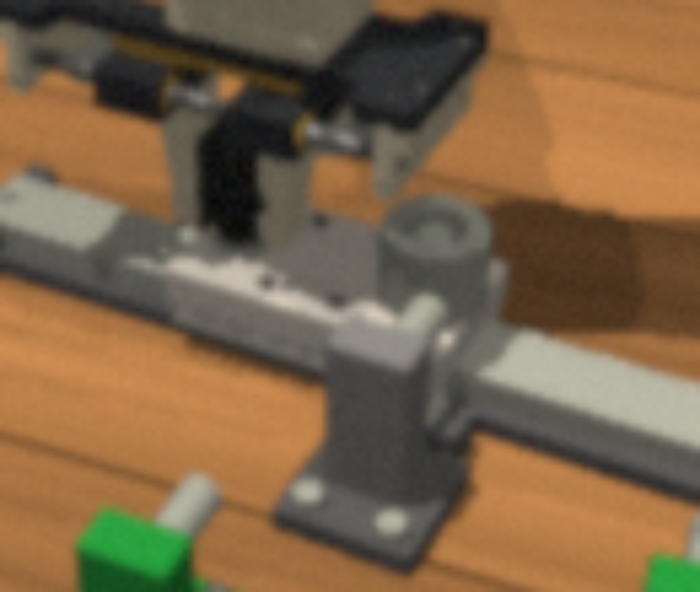

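View pics/s10b.png

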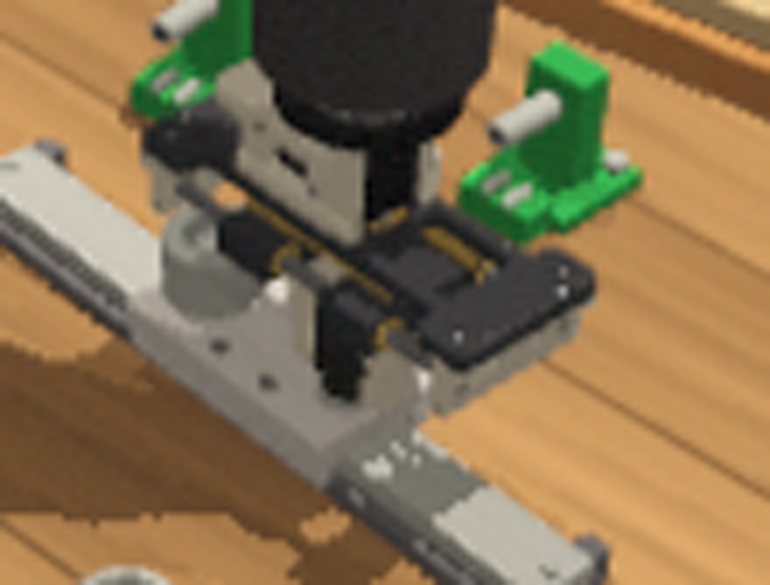

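The body clears the guide and bush in both views, so this looks like the ball at the foot of the ridge, with the force rising to 12–14 N. I'll push a bit further, keeping the commanded target short of the notch centre.

```bash
python3 -m handwheel '[[[0.01,-0.002,0,0,0],[0.01,-0.003,0,0,0],[0.01,-0.004,0,0,0],[0.01,-0.004,0,0,0]]]'
```

```text
t: 13.8
eef_pos: [0.6118, 0.0009, 0.0514]
ee_rot: [-3.14, -0.006, -1.651]
force: [3.6, -9.7, -4.1]
width: 0.0231
```

```bash
python3 -m handwheel '[[[0.01,-0.002,0,0,0],[0.01,-0.003,0,0,0],[0.01,-0.003,0,0,0],[0.01,-0.003,0,0,0]]]'
```

```text
t: 14.13
eef_pos: [0.612, 0.0029, 0.0514]
ee_rot: [-3.14, -0.006, -1.651]
force: [3.8, -6.8, -4.2]
width: 0.0235
```

```bash
python3 -m handwheel '[[[0.01,-0.001,0,0,0],[0.01,-0.002,0,0,0],[0.01,-0.002,0,0,0],[0.01,-0.002,0,0,0]]]'
```

```text
t: 14.47
eef_pos: [0.6122, 0.0045, 0.0514]
ee_rot: [-3.14, -0.006, -1.652]
force: [3.1, -3.6, -4.0]
width: 0.0233
```

```bash
python3 -m handwheel '[[[0.01,-0.001,0,0,0],[0.01,-0.002,0,0,0],[0.01,-0.002,0,0,0],[0.01,-0.002,0,0,0]]]'
```

```text
t: 14.8
eef_pos: [0.6124, 0.0068, 0.0514]
ee_rot: [-3.139, -0.006, -1.652]
force: [2.9, -0.7, -4.0]
width: 0.0232
```

```bash
python3 -m handwheel '[[[0.01,-0.001,0,0,0],[0.01,-0.0015,0,0,0],[0.01,-0.0015,0,0,0],[0.01,-0.0015,0,0,0]]]'
```

```text
t: 15.13
eef_pos: [0.6125, 0.0087, 0.0514]
ee_rot: [-3.139, -0.006, -1.652]
force: [1.9, -0.5, -4.2]
width: 0.0233
```

```bash
python3 -m handwheel '[[[0.01,-0.001,0,0,0],[0.01,-0.002,0,0,0],[0.01,-0.002,0,0,0],[0.01,-0.002,0,0,0]]]'
python3 - <<'E'
from h import *
st=arm.get_state(); print(st["eef_pos"],st["force"])
im=grab_frame("wrist"); cv2.imwrite("pics/w11.png",cv2.resize(im[110:260,0:170],None,fx=4.5,fy=4,interpolation=2)); np.save("st11.npy",np.r_[st["eef_pos"],st["ee_rot"]])
a=grab_frame("scene");cv2.imwrite("pics/scene11.png",a);a=a[170:280,220:330]
cv2.imwrite("pics/s11.png",cv2.resize(a,(600,600),interpolation=2)); cv2.imwrite("pics/side11.png",cv2.resize(grab_frame("side")[130:220,220:330],None,fx=7,fy=6.5,interpolation=2))
E
```

```text
t: 15.47
eef_pos: [0.6127, 0.011, 0.0514]
ee_rot: [-3.139, -0.005, -1.652]
force: [2.4, 1.9, -3.4]
width: 0.0233
[0.6127 0.011  0.0514] [ 2.3863  1.9043 -3.396 ]
```

View pics/w11.png

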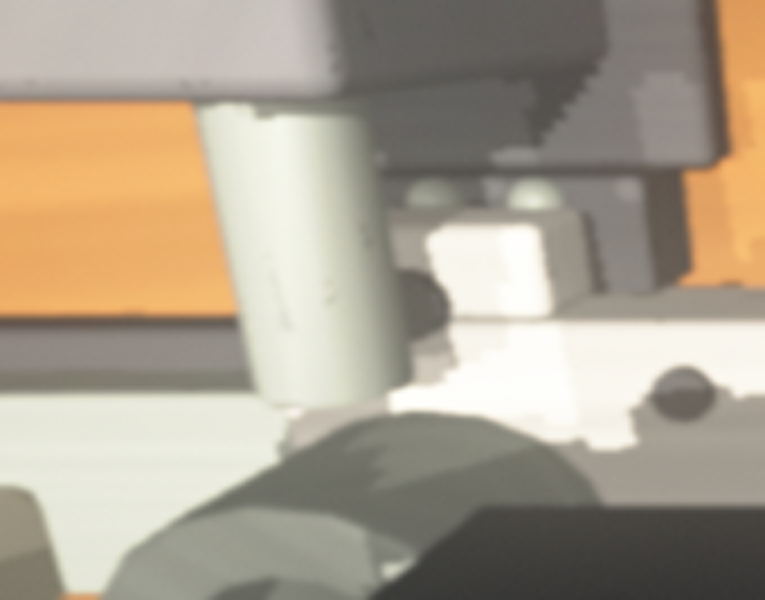

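View pics/s11.png

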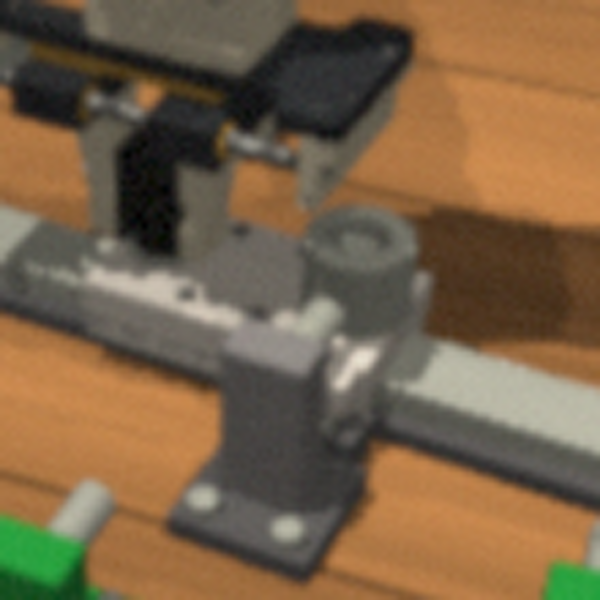

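View pics/side11.png

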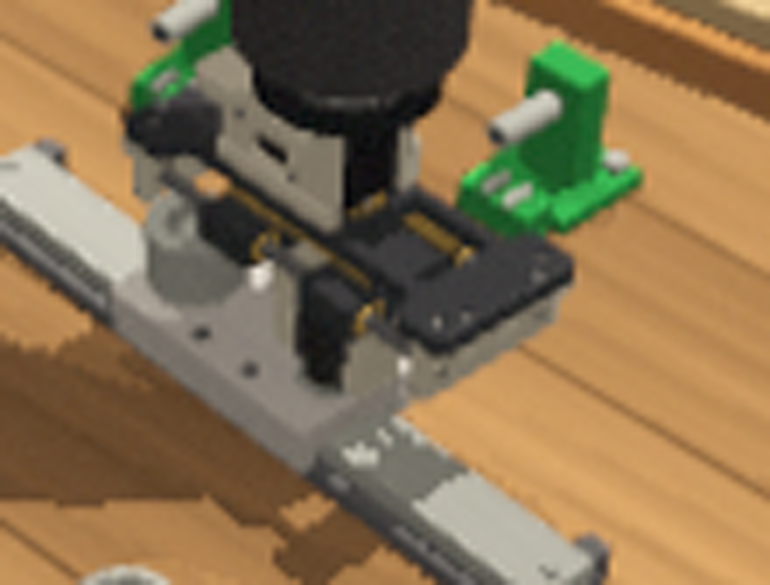

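Run:
```python
from h import *
u=np.array([np.cos(np.radians(85.44)),np.sin(np.radians(85.44)),0])
v=np.load("st11.npy"); st=dict(eef_pos=v[:3],ee_rot=v[3:])
c=lambda x,y:((x+.5)/4.5-.5,(y+.5)/4-.5+110)
f=lambda x,y,z:onplane("wrist",c(x,y),z,st)@u*1000
print("tube",f(334,395,.063),f(290,110,.063))
for z in (.02,.025,.03,.035): print("ridges",z,f(433,185,z),f(535,185,z))
for z in (.04,.045): print("dot",f(410,303,z),"ear R edge",f(548,300,z), "plate L corner",f(283,440,z))
print("knob/TCP-based seat",(v[:3]@u)*1000+90, "plate holes",f(683,393,.045))
im=cv2.imread('pics/w11.png')
```

```text
tube 150.13195493248884 148.74294830793178
ridges 0.02 156.7290317062393 142.33405869861008
ridges 0.025 154.17193402806566 140.1542708477159
ridges 0.03 151.61483634989202 137.97448299682168
ridges 0.035 149.05773867171834 135.7946951459275
dot 152.03770637301616 ear R edge 134.04877385275944 plate L corner 172.34370393869324
dot 149.3184767409434 ear R edge 131.85628186566407 plate L corner 169.0298902019429
knob/TCP-based seat 149.72194173774366 plate holes 116.139657203416
```

The ear hole, tube axis and ridge midpoint agree to about 1 mm, and the force has turned to a pull (+1.9 N). About 0.9 mm remains.

```bash
python3 -m handwheel '[[[0.01,-0.001,0,0,0],[0.01,-0.001,0,0,0],[0.01,-0.001,0,0,0],[0.01,-0.001,0,0,0]]]'
```

```text
t: 15.95
eef_pos: [0.6128, 0.0119, 0.0514]
ee_rot: [-3.139, -0.005, -1.652]
force: [1.8, -0.1, -3.5]
width: 0.0234
```

```bash
python3 -m handwheel '[[[0.01,-0.001,0,0,0],[0.01,-0.001,0,0,0],[0.01,-0.001,0,0,0],[0.01,-0.001,0,0,0]]]'
```

```text
t: 16.28
eef_pos: [0.6128, 0.0124, 0.0514]
ee_rot: [-3.139, -0.006, -1.652]
force: [2.6, -3.7, -4.5]
width: 0.0235
```

Resistance rises right after this, to −3.7 N, so the ball has met the far flank. The centre is just behind, and I'll ease back about 0.6 mm.

```bash
python3 -m handwheel '[[[0.01,0.0006,0,0,0],[0.01,0.0006,0,0,0],[0.01,0.0006,0,0,0],[0.01,0.0006,0,0,0],[0.01,0.0006,0,0,0],[0.01,0.0006,0,0,0]]]'
python3 - <<'E'
from h import *
st=arm.get_state(); print(st["eef_pos"],st["force"])
st=arm.get_state(); 
a=grab_frame("scene")[170:280,220:330]
cv2.imwrite("pics/s12.png",np.hstack([cv2.resize(a,(400,400),interpolation=2),cv2.resize(grab_frame("wrist")[110:260,0:170],(400,400),interpolation=2)]))
E
```

```text
t: 16.78
eef_pos: [0.6128, 0.0119, 0.0514]
ee_rot: [-3.139, -0.006, -1.652]
force: [2.7, -1.7, -3.1]
width: 0.0238
[0.6128 0.0119 0.0514] [ 2.6747 -1.7215 -3.0765]
```

View pics/s12.png

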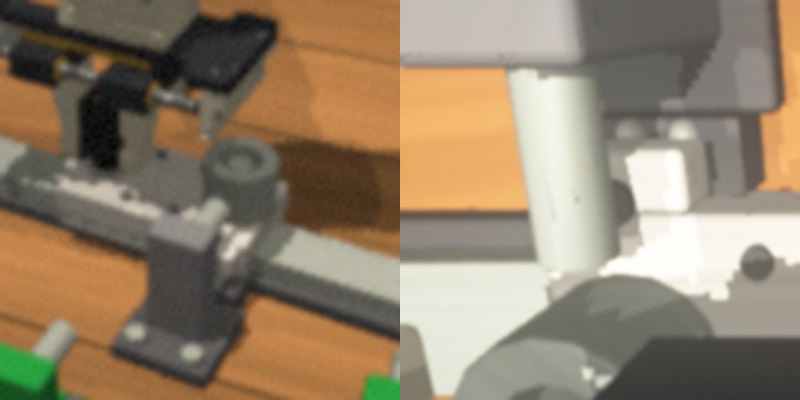

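The ear (columns 605–705) sits centred over the two ridges (628 and 680), the bush is down on the post, and the grip is holding. Handing in.

```bash
python3 -c "
from station import arm
print(arm.job_done()); s=arm.get_state(); print(s['t'],s['eef_pos'],s['force'],s['width'])"
```

```text
the job is handed in; nothing more can be done
None
the job is handed in; nothing more can be done
```

I put the medium-bore grey bush over the post, fully down, and let go of it. Then I gripped the knob at 35 N and slid the carriage about 112.5 mm into the notch. The job was handed in just after 16.8 s with the knob still gripped; no verdict was reported.

**Bush:** it went down with no sign of contact force. The wrist and scene pictures show it seated on the post.

**Notch, by force:** resistance rose to about 13.7 N at the first ridge and fell to nothing, then turned to a 1.9 N pull. It rose again to 3.7 N at the far side, so I eased back about 0.5 mm. The final push was about 1.7 N.

**Notch, by camera:** the tool stopped where the camera-measured distance to the drill guide put the notch centre (tool y = 0.0119). In the last wrist picture the carriage's ear sits centred over the two ridges.

**Checks that disagreed:**
- The wrist camera read about 1.4 mm to one side of the jaws. I allowed for that when placing the bush.
- The notch-centre estimates differed by about 1 mm, so the carriage position is good to about that, inside the 3 mm allowed.
- The push at the ridge was above the 8 to 12 N described.

The other bushes, the jar and the screwdriver were not touched.

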